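# Scan a bottle riding on a coasting packing turntable

### The arm

A 6-joint arm with a two-finger parallel gripper is mounted at the origin on the work surface. World frame = base frame: x ahead of the robot, y to its left, z up, the work surface at z = 0. Lengths are in m, angles in rad, forces in N, time in s.
With the tool pointing down it reaches from about 0.35 to 0.85 m from the base axis. Payload 8.1 kg.
Tool frame: the origin (TCP) lies at the very end of the fingers, on their centre line; the grasp point (between the pads) lies 19 mm behind it; z points along the fingers, y is the line along which they close (so a half turn about z gives the same grasp; the last joint's range is limited). The gripper opens to 93 mm and grips with 3 to 60 N. Pads are 15 mm wide; open, the fingers measure 128 mm over their backs; the gripper's body (75 mm by 188 mm) begins 65 mm behind the grasp point.
Start: joints at [-1.426, 0.13, 1.488, -0, 1.523, -0.085], TCP at [0.137, -0.584, 0.219] pointing down, gripper open.
Joint ranges: [-2.96, 2.96], [-0.89, 2.26], [0.02, 2.5], [-1.34, 4.48], [0, 2.73], [-2.66, 2.66]. Speed limits (rad/s): [2.39, 2.39, 2.79, 3.14, 3.14, 3.14].

### API

Orientations are given as a rotation vector (axis times angle).
In Python, from plant import robot, imaging gives the robot as it stands.
- The arm moves only by the tool jog_arm, never from a script. Its argument "rows" is a list of rows, each a list of 2 entries, a list of its own where there are three numbers: the shift along the tool's x, y, z each as a share of 0.2 m, from -1 to 1, then the turn, a rotation vector about the tool's x, y, z each as a share of pi/2 rad, from -1 to 1. A call has 1 to 5 rows; each row is the pose to reach, as a shift and turn from the pose commanded when the call began, along the tool's axes at that moment; what a row does not reach only later rows make up. A row lasts 1/10 s, in which the tool goes at most 50 mm and 8.59 degrees, less where a joint would pass 70% of its speed; a pose out of reach is approached as far as the arm can. A call with a number of a shift or a turn outside -1 to 1 is refused whole. A call with a gripper value outside its range is refused whole. "hand" is the closure, from -1 (fully open) to 1 (shut), set as the call begins (left out, the last holds). The fingers move at their own pace and stop on an object; "squeeze" is the grip in N (left out, the last holds). Time passes only in rows, so rows that repeat a pose let the fingers close. It gives the time, the measured TCP pose, the force, the opening and the grip force at its end, in the units of the state.
- robot.read_state(): the state, without advancing time (a new reading comes with each control period).
- imaging.read_camera(name): name is "scene" or "side" or "wrist"; returns a dict with "frame" (420x560x3 uint8, red, green, blue), "vertical_fov" (degrees; the focal length in pixels is half the picture's height over the tangent of half this angle, whatever the lens; pixels are square), "cx", "cy" (the principal point, pixels), "R" (3x3) and "t" (3): a world point X has camera coordinates R X + t. Camera axes: x right, y down, z forward; pixel columns grow to the right and rows downward; lengths in m; the calibration is good to about 2 mm. A picture is of the moment at which its call begins. There is no depth.
- robot.close_job(): hands the job in; it is judged then, once.
The state is a dict: "t": time; "q": joint angles; "dq": joint speeds; "joint_torque": joint torques, N m; "tool_pos": TCP position; "orientation": TCP orientation; "force": force on the tool from outside, world axes, zero at the start; "wrist_torque": the same for the moment, N m; "opening": finger opening in m; "gripper_force": force on a finger pad.
Only numpy, scipy, OpenCV 4.12 (cv2) and the standard library are available. Lean on these libraries where they do the work, as an engineer would, in place of code of your own. Each camera call takes 0.05 s, during which the arm holds its last target. There are 200 camera calls.

### The job

Push the packing turntable by its blue handle so that it coasts at about one turn in five or six seconds, never faster than one in three, and let go. While it still turns at a turn in twenty seconds or faster, hold the gripper over the green cap to scan its seal: pinch point about 6 cm above the cap and within 1.5 cm of the bottle's axis, travelling round with the bottle for six seconds on end, touching nothing. Finish clear of the turntable once it has come to rest, run down or gently braked, with all four bottles upright in their pockets, never touched, and the things around it left alone.

Things in the scene. Friction and masses are not known exactly. Their poses are not given: they have to be found in the camera images.
- turntable (a joint): angle of the disc about its vertical axis, rad, 0 at the start, growing counter-clockwise from above; no stops. Low-friction bearing: nominal inertia 0.035 kg m2 with bottles (disc about 2 kg, varies by a third), viscous drag 0.003 N m s/rad (time constant near 12 s), dry friction 0.0011 N m: from 1.1 rad/s it coasts about 16 s before it stops
- table_axis (a point): centre of the top face of the aluminium disc (300 mm diameter, 18 mm thick, top face 45 mm above the work surface), on the vertical turning axis; it does not shift. The bottle pockets, white rings of 74 mm outside diameter, are centred 85 mm from this axis, at 45, 135, 225 and 315 degrees from the handle
- handle (a point): middle of the blue handle grip, an upright cylinder 32 mm diameter, 55 mm tall, on a 14 mm steel post on the disc, 115 mm from the axis. The grip spans 182 to 237 mm above the work surface, the bottle caps end at 210 mm: fingertips kept between 212 and 230 mm push it without meeting the bottles. Turns with the disc
- turntable_base: fixed round steel foot of the turntable, 210 mm diameter, hidden under the disc; origin on the turning axis at the work surface; carries the disc with its handle
- sample_bottle: the bottle to scan: brown bottle, 60 mm diameter, 165 mm tall, about 0.4 kg, with a green cap (32 mm diameter, 24 mm tall); stands loose in one of the four pockets (14 mm deep) of the turntable disc and rides round with it. Origin: centre of its underside (45 mm above the work surface), z up its axis
- sample_cap (a point): centre of the top of the green cap, 165 mm above the underside of the sample bottle, 210 mm above the work surface
- yellow_1: brown bottle, 60 mm diameter, 165 mm tall, about 0.4 kg, with a yellow cap (32 mm diameter, 24 mm tall); stands loose in one of the four pockets (14 mm deep) of the turntable disc and rides round with it. Origin: centre of its underside (45 mm above the work surface), z up its axis
- yellow_2: brown bottle, 60 mm diameter, 165 mm tall, about 0.4 kg, with a yellow cap (32 mm diameter, 24 mm tall); stands loose in one of the four pockets (14 mm deep) of the turntable disc and rides round with it. Origin: centre of its underside (45 mm above the work surface), z up its axis
- yellow_3: brown bottle, 60 mm diameter, 165 mm tall, about 0.4 kg, with a yellow cap (32 mm diameter, 24 mm tall); stands loose in one of the four pockets (14 mm deep) of the turntable disc and rides round with it. Origin: centre of its underside (45 mm above the work surface), z up its axis
- waiting_bottle_1: bystander: same kind of bottle with yellow cap, standing on the work surface; origin centre of its underside
- waiting_bottle_2: bystander: same kind of bottle with yellow cap, standing on the work surface; origin centre of its underside
- cap_bin: bystander: open blue bin 130 x 170 x 60 mm with yellow caps; origin centre of its underside
- label_roll: bystander: white label roll with a red band, 100 mm diameter, 60 mm tall, lying flat; origin centre of its underside
Things that resemble listed ones, but are neither listed nor needed, are in the scene too. What is shaped like the sample_bottle but purple or turquoise is not meant.

How it is judged:
By the outcome, as a careful person would: the job done as asked, in the order asked, and still so for the second after the job is handed in, with the robot touching nothing.
It also fails if it takes over 72 s, if anything falls off the work surface, if the arm or the gripper's body presses on something with over 40 N, if the wrist force passes 120 N, or if a joint passes its speed limit or range.

## Working session

There is one attempt and no reset: what is moved stays moved. The work goes in short steps, Python scripts to look and compute and a tool call to move; the robot and the scene stay as the last step left them, time stands still between calls to the robot, and variables do not carry over. Pictures are saved under pics/ and viewed, at most 10 in all, crops included, and the job is handed in when it is done.

Besides the shell and the picture viewer there is one more tool, called after "Emit:" as a command line: name --argument value ..., lists and objects as JSON in quotes. jog_arm: Moves the arm, as the interface text tells. Its arguments: {"type":"object","properties":{"rows":{"type":"array"},"hand":{"type":"number"},"squeeze":{"type":"number"}},"required":["rows"]}

```bash
mkdir -p pics
python3 - <<'E'
from plant import robot, imaging
import cv2, numpy as np
s=robot.read_state(); print(s)
for n in ["scene","side"]:
    c=imaging.read_camera(n); cv2.imwrite(f"pics/{n}0.png",c["frame"][:,:,::-1]); np.savez(f"{n}0.npz",**c)
    print(n,c["vertical_fov"],c["cx"],c["cy"],(-c["R"].T@c["t"]).round(3))
E
```

```text
{'t': 0.0, 'q': array([-1.42636809e+00,  1.31159424e-01,  1.48929069e+00, -6.80134786e-06,
        1.52301204e+00, -8.54247910e-02]), 'dq': array([ 0.00127159,  0.00033409, -0.00084161, -0.00082548, -0.00053837,
       -0.00025016]), 'joint_torque': array([ 4.49312269e-03, -5.59839857e+01, -4.91760099e+01,  7.70192407e-02,
        3.50108917e-02, -1.46101838e-04]), 'tool_pos': array([ 0.13662128, -0.58364034,  0.21758224]), 'orientation': array([-3.11901202e+00, -3.60044267e-01,  9.72305328e-05]), 'force': array([-0.06344669, -0.51254493,  0.35308457]), 'wrist_torque': array([-0.00679041, -0.03190319, -0.01824803]), 'gripper_force': 0.0, 'opening': 0.09283340185274387}
scene 51.46094020791152 271.65152200632815 212.25936226550112 [1.571 0.328 0.86 ]
side 55.31173559774203 270.49995294640183 209.61974668142554 [0.392 0.739 0.799]
```

View pics/scene0.png

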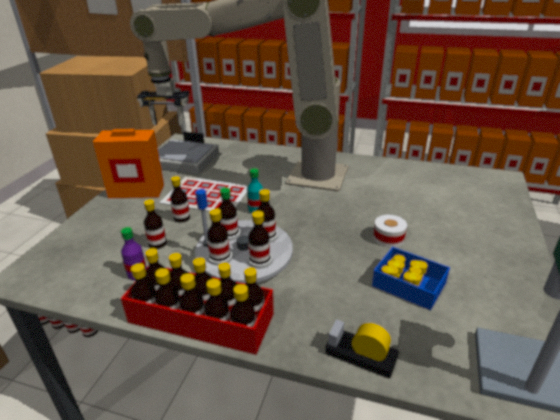

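View pics/side0.png

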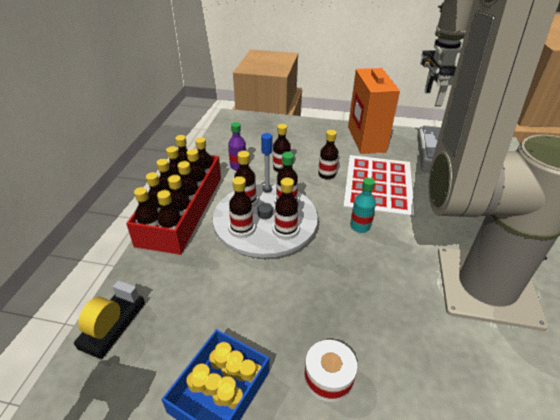

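The scene view shows the disc at (243,248), the blue handle at (201,198) and the green-capped brown bottle at (226,196). Lookalikes are the turquoise bottle with a green cap at (254,175), the purple one with a green cap at (128,234), and the crate and waiting yellow caps. In the side view the handle is at (267,143), the sample cap at (287,159), the turquoise bottle at (368,185) and the purple one at (236,129). I choose the brown bottle on the disc.

```bash
cat > h.py <<'E'
import cv2, numpy as np
from scipy.spatial.transform import Rotation as Ro
RNG={'green':((50,110,40),(80,255,255)),'yellow':((20,150,100),(33,255,255)),'blue':((105,150,60),(125,255,255))}
def blobs(c,col,mn=15):
    h=cv2.cvtColor(c["frame"],cv2.COLOR_RGB2HSV); m=cv2.inRange(h,*map(np.array,RNG[col]))
    n,l,s,ce=cv2.connectedComponentsWithStats(m)
    return [(ce[i],s[i]) for i in range(1,n) if s[i][4]>=mn]
def ray(c,p):
    f=c["frame"].shape[0]/2/np.tan(np.radians(float(c["vertical_fov"]))/2)
    d=c["R"].T@np.array([(p[0]-c["cx"])/f,(p[1]-c["cy"])/f,1]); return -c["R"].T@c["t"],d/np.linalg.norm(d)
def onz(c,p,z):
    o,d=ray(c,p); return o+d*(z-o[2])/d[2]
def tri(a,p,b,q):
    o1,d1=ray(a,p);o2,d2=ray(b,q)
    s=np.linalg.lstsq(np.c_[d1,-d2],o2-o1,rcond=None)[0]
    x,y=o1+d1*s[0],o2+d2*s[1]; return (x+y)/2,np.linalg.norm(x-y)
E
python3 - <<'E'
from h import *
C={n:dict(np.load(n+"0.npz")) for n in ["scene","side"]}
for n,c in C.items():
    for col in RNG:
        for ce,s in blobs(c,col): print(n,col,ce.round(1),s[:5],onz(c,ce,0.2).round(3))
E
python3 -c "
import cv2
a=cv2.imread('pics/scene0.png')[170:290,110:310];b=cv2.imread('pics/side0.png')[110:260,200:330]
cv2.imwrite('pics/crop.png',cv2.hconcat([cv2.resize(a,(400,450)),cv2.resize(b,(390,450))]))"
```

```text
scene green [253.8 172.7] [250 168   9  11  80] [ 0.402 -0.127  0.2  ]
scene green [225.1 193.1] [221 188   9  12  86] [ 0.547 -0.166  0.2  ]
scene green [126.8 232.7] [121 227  12  13 114] [ 0.806 -0.337  0.2  ]
scene yellow [175.7 180.1] [171 176   9  10  70] [ 0.513 -0.351  0.2  ]
scene yellow [264.8 194. ] [260 189  10  12  89] [ 0.521 -0.049  0.2  ]
scene yellow [149.1 204.2] [144 199  10  12  92] [ 0.664 -0.356  0.2  ]
scene yellow [215.6 214. ] [210 208  11  13 107] [ 0.66  -0.147  0.2  ]
scene yellow [257.9 215.9] [252 210  12  14 117] [ 0.638 -0.03   0.2  ]
scene yellow [151.7 254.4] [145 248  13  14 142] [ 0.868 -0.225  0.2  ]
scene yellow [175.4 259.1] [169 253  13  14 144] [ 0.869 -0.16   0.2  ]
scene yellow [394.7 265.5] [382 255  23  22 327] [0.749 0.344 0.2  ]
scene yellow [199.2 263.8] [193 257  12  15 140] [ 0.869 -0.096  0.2  ]
scene yellow [415.5 271.3] [404 260  23  25 370] [0.757 0.391 0.2  ]
scene yellow [138.3 269.9] [131 263  14  15 162] [ 0.929 -0.225  0.2  ]
scene yellow [224.4 269. ] [219 263  11  14 128] [ 0.87  -0.031  0.2  ]
scene yellow [250.6 273.9] [2
[... 1377 characters left out ...]
.2  ]
side yellow [151.5 178.6] [146 172  12  14 121] [0.86  0.003 0.2  ]
side yellow [173.9 181.1] [168 175  13  14 146] [0.801 0.001 0.2  ]
side yellow [238.8 183. ] [233 176  13  16 157] [ 0.64  -0.025  0.2  ]
side yellow [286.7 184.4] [280 177  14  16 171] [ 0.522 -0.045  0.2  ]
side yellow [140.2 193.8] [134 187  12  15 134] [0.86  0.066 0.2  ]
side yellow [163.3 196.7] [157 190  14  15 161] [0.801 0.065 0.2  ]
side yellow [ 91.6 314.6] [ 79 297  34  40 647] [0.789 0.4   0.2  ]
side yellow [222.5 375.1] [ 187  343   74   65 2328] [0.53  0.458 0.2  ]
side blue [266.3 143.1] [262 133  10  22 188] [ 0.614 -0.224  0.2  ]
side blue [213.  385.9] [ 162  330  107   90 3417] [0.539 0.477 0.2  ]
```

View pics/crop.png

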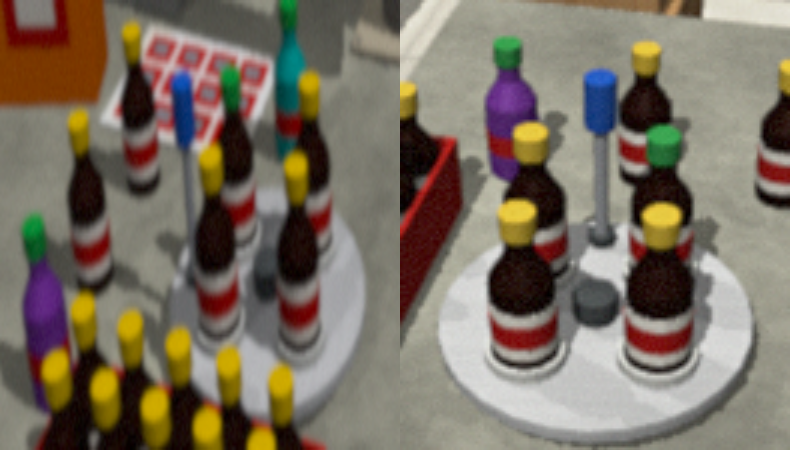

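The crop confirms it: the green cap sits on a brown bottle in a disc pocket, and the blue handle is upright on its post. Next I triangulate.

Run:
```python
from h import *
a,b=[dict(np.load(n+"0.npz")) for n in ["scene","side"]]
P={'green':((225.1,193.1),(287.4,158)),'y1':((264.8,194),(286.7,184.4)),'y2':((215.6,214),(243,157)),'y3':((257.9,215.9),(238.8,183)),
'handle':((201.3,198.7),(266.3,143.1)),'wait1':((175.7,180.1),(330.7,135)),'wait2':((149.1,204.2),(281.7,128.9)),'boxtop':((124,132),(377,74)),
'purple':((126.8,232.7),(235.4,127.1)),'turq':((253.8,172.7),(367.9,184.2)),'hub':((243,243),(266,210))}
X={}
for k,(p,q) in P.items(): X[k],e=tri(a,p,b,q); print(k,X[k].round(4),round(e,4))
c=np.mean([X[k] for k in('green','y1','y2','y3')],0); print('axis',c.round(4))
for k in('green','y1','y2','y3','handle'):
    d=X[k]-c; print(k,round(np.hypot(d[0],d[1]),4),np.degrees(np.arctan2(d[1],d[0])).round(1))
print(Ro.from_rotvec([-3.11901202e+00,-3.60044267e-01,0]).as_matrix().round(4))
```

```text
green [ 0.5424 -0.1681  0.1963] 0.0015
y1 [ 0.5218 -0.0482  0.1993] 0.0032
y2 [ 0.6607 -0.1458  0.1988] 0.0036
y3 [ 0.6395 -0.0285  0.1998] 0.0035
handle [ 0.6108 -0.2124  0.2089] 0.0029
wait1 [ 0.4428 -0.3944  0.1533] 0.0058
wait2 [ 0.6022 -0.4013  0.1524] 0.0053
boxtop [ 0.3209 -0.6563  0.2541] 0.0008
purple [ 0.7528 -0.3821  0.1519] 0.0051
turq [ 0.3194 -0.158   0.1515] 0.0043
hub [ 0.5887 -0.1023  0.0562] 0.0005
axis [ 0.5911 -0.0976  0.1985]
green 0.0857 -124.7
y1 0.0851 144.5
y2 0.0846 -34.7
y3 0.0844 55.0
handle 0.1164 -80.3
[[ 9.737e-01  2.278e-01 -2.000e-04]
 [ 2.278e-01 -9.737e-01  1.900e-03]
 [ 2.000e-04 -1.900e-03 -1.000e+00]]
```

Emit:
jog_arm --rows '[[[0, 0, -0.17], [0, 0, 0]], [[0, 0, -0.34], [0, 0, 0]], [[0, 0, -0.5], [0, 0, 0]], [[0, 0, -0.5], [0, 0, 0]]]' --hand 1 --squeeze 5

```text
t: 0.5
tool_pos: [0.137, -0.586, 0.3244]
orientation: [3.113, 0.359, 0.0]
force: [0.6, -0.8, 0.2]
opening: 0.0657
gripper_force: 0.0
```

Emit:
jog_arm --rows '[[[0.1, -0.05, 0], [0, 0, 0]], [[0.25, -0.13, 0], [0, 0, 0]], [[0.45, -0.23, 0], [0, 0, 0]], [[0.65, -0.33, 0], [0, 0, 0]], [[0.85, -0.43, 0], [0, 0, 0]]]'

```text
t: 1.0
tool_pos: [0.2834, -0.4602, 0.3173]
orientation: [-3.119, -0.359, 0.001]
force: [0.6, -0.8, -0.3]
opening: 0.0257
gripper_force: 0.0
```

Emit:
jog_arm --rows '[[[0.2, -0.1, 0], [0, 0, 0]], [[0.4, -0.2, 0], [0, 0, 0]], [[0.6, -0.3, 0], [0, 0, 0]], [[0.8, -0.4, 0], [0, 0, 0]], [[0.95, -0.48, 0], [0, 0, 0]]]'

```text
t: 1.5
tool_pos: [0.4472, -0.3228, 0.3174]
orientation: [-3.119, -0.362, 0.001]
force: [0.8, -0.3, -0.4]
opening: 0.0005
gripper_force: 0.0
```

Emit:
jog_arm --rows '[[[0.2, -0.1, 0], [0, 0, 0]], [[0.4, -0.2, 0], [0, 0, 0]], [[0.55, -0.28, 0], [0, 0, 0]], [[0.65, -0.32, 0], [0, 0, 0]], [[0.65, -0.32, 0], [0, 0, 0]]]'

```text
t: 2.0
tool_pos: [0.5591, -0.2307, 0.3168]
orientation: [-3.118, -0.365, 0.002]
force: [-0.7, -1.2, 0.0]
opening: 0.0004
gripper_force: 0.0
```

Emit:
jog_arm --rows '[[[0.06, -0.04, 0.1], [0, 0, 0]], [[0.06, -0.04, 0.25], [0, 0, 0]], [[0.06, -0.04, 0.4], [0, 0, 0]], [[0.06, -0.04, 0.47], [0, 0, 0]], [[0.06, -0.04, 0.47], [0, 0, 0]]]'

```text
t: 2.5
tool_pos: [0.5655, -0.2224, 0.2214]
orientation: [-3.118, -0.359, 0.008]
force: [-0.7, -0.2, 0.1]
opening: 0.0003
gripper_force: 0.0
```

Run:
```python
from plant import robot, imaging
from h import *
b=imaging.read_camera("side"); a=imaging.read_camera("scene")
s=robot.read_state(); print(s['t'],s['tool_pos'],s['orientation'])
cv2.imwrite("pics/side1.png",b["frame"][:,:,::-1])
for c in (b,a):
  for col in('blue','green'):
    for ce,st in blobs(c,col): print(col,ce.round(1),st[4])
ax=np.array([.5911,-.0972]); R=Ro.from_rotvec(s['orientation']).as_matrix(); n=R[:2,0]
th0=np.radians(-80); hp=lambda t: ax+.115*np.array([np.cos(t),np.sin(t)])
con=hp(th0)-.0235*n; gap=(con-s['tool_pos'][:2])
print('gap tool xy',gap@R[:2,0],gap@R[:2,1])
# cumulative path lengths
st=np.array([4,5,6,6,6,7,8,9,10,11,12,13,13,13,13])/1e3; cum=np.cumsum(st); g=gap@R[:2,0]
P=[s['tool_pos'][:2]]
for d in cum:
    P.append(s['tool_pos'][:2]+gap*min(d/g,1) if d<g else hp(th0+(d-g)/.115)-.0235*n)
P=np.array(P)
for k in range(0,15,5):
    print([list(((P[k+i]-P[k])@R[:2,:2]/.2).round(3)) for i in range(1,6)])
```

```text
2.6 [ 0.56753436 -0.22311768  0.22552154] [3.12062598e+00 3.59208570e-01 6.18139096e-04]
blue [266.2 143.1] 183
blue [213.  385.9] 3419
green [235.4 127.1] 75
green [287.3 157.9] 142
green [367.9 184.2] 120
blue [201.3 198.6] 149
blue [412.5 281.4] 1929
green [253.9 172.6] 78
green [225.1 192.9] 84
green [126.9 232.5] 122
gap tool xy 0.02177410625499108 -0.002442139683084628
[[np.float64(0.02), np.float64(-0.002)], [np.float64(0.045), np.float64(-0.005)], [np.float64(0.075), np.float64(-0.008)], [np.float64(0.105), np.float64(-0.012)], [np.float64(0.135), np.float64(-0.011)]]
[[np.float64(0.035), np.float64(-0.001)], [np.float64(0.075), np.float64(-0.004)], [np.float64(0.119), np.float64(-0.011)], [np.float64(0.168), np.float64(-0.023)], [np.float64(0.22), np.float64(-0.041)]]
[[np.float64(0.054), np.float64(-0.025)], [np.float64(0.11), np.float64(-0.059)], [np.float64(0.162), np.float64(-0.098)], [np.float64(0.208), np.float64(-0.144)], [np.float64(0.249), np.float64(-0.194)]]
```

View pics/side1.png

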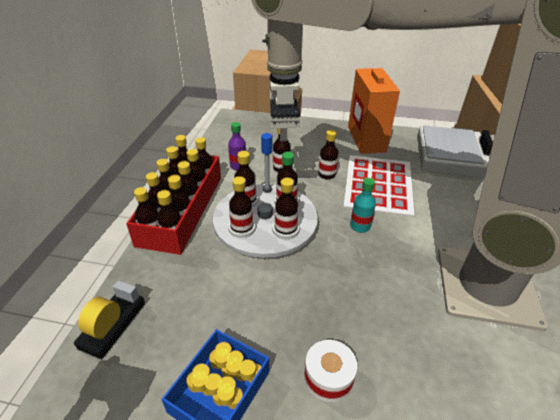

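The side view shows the closed gripper at about (287,115), just behind the handle at (266,143), with nothing disturbed. Now I push.

Emit:
jog_arm --rows '[[[0.02, -0.002, 0], [0, 0, 0]], [[0.045, -0.005, 0], [0, 0, 0]], [[0.075, -0.008, 0], [0, 0, 0]], [[0.105, -0.012, 0], [0, 0, 0]], [[0.135, -0.011, 0], [0, 0, 0]]]'

```text
t: 3.1
tool_pos: [0.5942, -0.2139, 0.2249]
orientation: [3.121, 0.361, 0.001]
force: [-0.2, 1.4, 0.2]
opening: 0.0006
gripper_force: 0.0
```

Emit:
jog_arm --rows '[[[0.035, -0.001, 0], [0, 0, 0]], [[0.075, -0.004, 0], [0, 0, 0]], [[0.12, -0.011, 0], [0, 0, 0]], [[0.168, -0.023, 0], [0, 0, 0]], [[0.22, -0.041, 0], [0, 0, 0]]]'

```text
t: 3.6
tool_pos: [0.6352, -0.1959, 0.2245]
orientation: [-3.121, -0.36, 0.0]
force: [0.5, -0.1, 0.4]
opening: 0.0004
gripper_force: 0.0
```

Emit:
jog_arm --rows '[[[0.054, -0.025, 0], [0, 0, 0]], [[0.11, -0.06, 0], [0, 0, 0]], [[0.162, -0.098, 0], [0, 0, 0]], [[0.162, -0.098, -0.05], [0, 0, 0]], [[0.162, -0.098, -0.25], [0, 0, 0]]]'

```text
t: 4.1
tool_pos: [0.6593, -0.1684, 0.2695]
orientation: [-3.117, -0.361, 0.014]
force: [-0.2, 0.0, -1.1]
opening: 0.0004
gripper_force: 0.0
```

```bash
cat > meas.py <<'E'
from plant import robot, imaging
from h import *
AX=np.array([.5911,-.0972])
def meas(n,cams=("side",)):
    """list of (t, disc angle): handle seen in side/scene"""
    out=[]
    for i in range(n):
        t=robot.read_state()['t']; c=imaging.read_camera(cams[i%len(cams)])
        tot=[]
        for col,r0,z,off in(('green',.085,.198,-45),('blue',.115,.209,0),('yellow',.085,.198,None)):
            for ce,st in blobs(c,col):
                d=onz(c,ce,z)[:2]-AX; r=np.hypot(*d); a=np.degrees(np.arctan2(d[1],d[0]))
                if abs(r-r0)<.012 and off is not None: tot.append((col,round(a-off,1),round(r,3),int(st[4])))
        out.append((round(t,3),tot))
    return out
E
python3 - <<'E'
from meas import *
for m in meas(6,("side","scene")): print(m)
s=robot.read_state();print(s['t'],s['tool_pos'])
E
```

```text
(4.1, [('green', np.float64(-19.0), np.float64(0.08), 120), ('blue', np.float64(-19.9), np.float64(0.115), 204)])
(4.15, [('green', np.float64(-27.6), np.float64(0.09), 49), ('blue', np.float64(-18.0), np.float64(0.117), 224)])
(4.2, [('green', np.float64(-12.4), np.float64(0.081), 126), ('blue', np.float64(-12.9), np.float64(0.114), 210)])
(4.25, [('green', np.float64(-17.0), np.float64(0.089), 65), ('blue', np.float64(-12.2), np.float64(0.117), 219)])
(4.3, [('green', np.float64(-5.2), np.float64(0.081), 129), ('blue', np.float64(-6.2), np.float64(0.115), 223)])
(4.35, [('green', np.float64(-6.0), np.float64(0.089), 90), ('blue', np.float64(-6.1), np.float64(0.113), 234)])
4.4 [ 0.66120953 -0.16988489  0.27440182]
```

```bash
cat > plan.py <<'E'
from plant import robot, imaging
from h import *
import sys, os, json
from scipy.optimize import least_squares
AX=np.array([.5911,-.0972]); F="data.json"
def model(p,t):   # p: angle, speed at T0, 1/I scale
    T0=4.2; k=.0857*p[2]; c=.0314*p[2]; d=t-T0; A=p[1]+c/k
    ts=np.log(A*k/c)/k; d=np.minimum(d,ts)
    return p[0]+A*(1-np.exp(-k*d))/k-c/k*d, A*np.exp(-k*d)-c/k
def angle(c,pred):
    v=[]
    for col,r0,z,off in(('green',.085,.198,-45),('blue',.115,.209,0),('yellow',.085,.198,45)):
        for ce,st in blobs(c,col,60):
            d=onz(c,ce,z)[:2]-AX
            if abs(np.hypot(*d)-r0)>.012: continue
            per=np.pi/2 if col=='yellow' else 2*np.pi
            e=np.arctan2(d[1],d[0])-np.radians(off)-pred; e=(e+per/2)%per-per/2
            if abs(e)<.4: v.append(e)
    return pred+np.median(v),len(v)
def run(n,cams,rows):
    D=json.load(open(F)) if os.path.exists(F) else {"m":[[4.1,np.radians(-19.9)],[4.2,np.radians(-12.9)],[4.3,np.radians(-6.2)]],"p":[np.radians(-12.7),1.19,1]}
    for i in range(n):
        t=robot.read_state()['t']; a,k=angle(imaging.read_camera(cams[i%len(cams)]),model(D["p"],t)[0])
        if k: D["m"].append([t,a])
        print(round(t,3),k,'resid deg',round(np.degrees(a-model(D["p"],t)[0]),1))
    M=np.array(D["m"])
    r=least_squares(lambda p:np.r_[(model(p,M[:,0])[0]-M[:,1])/.02,(p[2]-1)/.25],D["p"],loss='soft_l1'); D["p"]=list(r.x)
    json.dump(D,open(F,"w"))
    s=robot.read_state(); t0=s['t']; R=Ro.from_rotvec(s['orientation']).as_matrix()[:2,:2]; cur=s['tool_pos'][:2]
    pos=lambda t:AX+.085*np.array([np.cos(model(D["p"],t)[0]-np.pi/4),np.sin(model(D["p"],t)[0]-np.pi/4)])
    print('p',np.round(r.x,3),'t',t0,'w',round(model(D["p"],t0)[1],3),'tool',s['tool_pos'].round(4),'err mm',((cur-pos(t0))*1e3).round(1))
    for c in range(rows//5):
        b=cur.copy(); o=[]
        for i in range(5):
            x=np.round((pos(t0+.1*(5*c+i+1))-b)@R/.2/.005)*.005; o.append([round(float(u),3) for u in x])
        cur=b+R@x*.2; print(o)
E
python3 -c "
from plan import *
run(6,('side',),20)"
```

```text
4.4 5 resid deg -0.5
4.45 5 resid deg -1.2
4.5 5 resid deg -1.5
4.55 5 resid deg -1.7
4.6 5 resid deg -2.2
4.65 5 resid deg -2.5
p [-0.226  1.114  1.011] t 4.7 w 1.051 tool [ 0.6612 -0.1697  0.2738] err mm [ -5.7 -34.1]
[[0.095, -0.195], [0.115, -0.23], [0.135, -0.27], [0.15, -0.31], [0.16, -0.355]]
[[0.005, -0.04], [0.005, -0.08], [0.005, -0.12], [-0.0, -0.16], [-0.01, -0.2]]
[[-0.015, -0.035], [-0.03, -0.075], [-0.05, -0.105], [-0.07, -0.135], [-0.095, -0.165]]
[[-0.025, -0.025], [-0.055, -0.05], [-0.085, -0.07], [-0.115, -0.09], [-0.15, -0.105]]
```

Emit:
jog_arm --rows '[[[0.095, -0.195, 0.03], [0, 0, 0]], [[0.115, -0.23, 0.07], [0, 0, 0]], [[0.135, -0.27, 0.1], [0, 0, 0]], [[0.15, -0.31, 0.11], [0, 0, 0]], [[0.16, -0.355, 0.11], [0, 0, 0]]]'

```text
t: 5.2
tool_pos: [0.6761, -0.0933, 0.2518]
orientation: [-3.121, -0.359, 0.002]
force: [-0.0, -0.1, 0.1]
opening: 0.0004
gripper_force: 0.0
```

Emit:
jog_arm --rows '[[[0.005, -0.04, 0], [0, 0, 0]], [[0.005, -0.08, 0], [0, 0, 0]], [[0.005, -0.12, 0], [0, 0, 0]], [[0, -0.16, 0], [0, 0, 0]], [[-0.01, -0.2, 0], [0, 0, 0]]]'

```text
t: 5.7
tool_pos: [0.6652, -0.0543, 0.2528]
orientation: [3.121, 0.36, 0.0]
force: [0.4, 0.1, 0.6]
opening: 0.0001
gripper_force: 0.0
```

```bash
python3 -c "
from plan import *
run(1,('side',),20)"
```

```text
5.7 4 resid deg -0.4
p [-0.225  1.11   1.023] t 5.75 w 0.923 tool [ 0.6648 -0.0531  0.2529] err mm [ 1.8 -1.2]
[[-0.02, -0.045], [-0.04, -0.08], [-0.06, -0.11], [-0.08, -0.14], [-0.105, -0.17]]
[[-0.03, -0.025], [-0.055, -0.045], [-0.085, -0.065], [-0.12, -0.08], [-0.15, -0.095]]
[[-0.03, -0.01], [-0.065, -0.02], [-0.1, -0.025], [-0.13, -0.03], [-0.165, -0.03]]
[[-0.03, 0.0], [-0.06, 0.005], [-0.095, 0.015], [-0.125, 0.02], [-0.15, 0.035]]
```

Emit:
jog_arm --rows '[[[-0.02, -0.045, 0], [0, 0, 0]], [[-0.04, -0.08, 0], [0, 0, 0]], [[-0.06, -0.11, 0], [0, 0, 0]], [[-0.08, -0.14, 0], [0, 0, 0]], [[-0.105, -0.17, 0], [0, 0, 0]]]'

```text
t: 6.25
tool_pos: [0.6367, -0.0262, 0.2527]
orientation: [3.121, 0.36, 0.0]
force: [-0.2, -0.1, 0.2]
opening: 0.0002
gripper_force: 0.0
```

Emit:
jog_arm --rows '[[[-0.03, -0.025, 0], [0, 0, 0]], [[-0.055, -0.045, 0], [0, 0, 0]], [[-0.085, -0.065, 0], [0, 0, 0]], [[-0.12, -0.08, 0], [0, 0, 0]], [[-0.15, -0.095, 0], [0, 0, 0]]]'

```text
t: 6.75
tool_pos: [0.603, -0.0149, 0.2526]
orientation: [3.121, 0.36, -0.0]
force: [-0.1, -0.0, -0.5]
opening: 0.0005
gripper_force: 0.0
```

```bash
python3 -c "
from plan import *
run(1,('side',),20)"
```

```text
6.75 4 resid deg -0.2
p [-0.225  1.11   1.032] t 6.8 w 0.807 tool [ 0.6025 -0.0146  0.2528] err mm [ 2.6 -2. ]
[[-0.045, -0.02], [-0.075, -0.03], [-0.11, -0.035], [-0.14, -0.035], [-0.175, -0.035]]
[[-0.03, 0.005], [-0.06, 0.01], [-0.09, 0.015], [-0.12, 0.025], [-0.15, 0.035]]
[[-0.025, 0.015], [-0.05, 0.03], [-0.075, 0.045], [-0.1, 0.065], [-0.12, 0.085]]
[[-0.02, 0.02], [-0.035, 0.04], [-0.055, 0.06], [-0.065, 0.085], [-0.08, 0.105]]
```

Tracking is within 3 mm, so I continue.

Emit:
jog_arm --rows '[[[-0.045, -0.02, 0], [0, 0, 0]], [[-0.075, -0.03, 0], [0, 0, 0]], [[-0.11, -0.035, 0], [0, 0, 0]], [[-0.14, -0.035, 0], [0, 0, 0]], [[-0.175, -0.035, 0], [0, 0, 0]]]'

```text
t: 7.3
tool_pos: [0.5675, -0.0162, 0.2527]
orientation: [3.121, 0.36, 0.0]
force: [-0.6, -0.5, 0.3]
opening: 0.0003
gripper_force: 0.0
```

Emit:
jog_arm --rows '[[[-0.03, 0.005, 0], [0, 0, 0]], [[-0.06, 0.01, 0], [0, 0, 0]], [[-0.09, 0.015, 0], [0, 0, 0]], [[-0.12, 0.025, 0], [0, 0, 0]], [[-0.15, 0.035, 0], [0, 0, 0]]]'

```text
t: 7.8
tool_pos: [0.54, -0.03, 0.2526]
orientation: [3.121, 0.36, 0.0]
force: [-0.7, -0.3, 0.2]
opening: 0.0004
gripper_force: 0.0
```

Emit:
jog_arm --rows '[[[-0.025, 0.015, 0], [0, 0, 0]], [[-0.05, 0.03, 0], [0, 0, 0]], [[-0.075, 0.045, 0], [0, 0, 0]], [[-0.1, 0.065, 0], [0, 0, 0]], [[-0.12, 0.085, 0], [0, 0, 0]]]'

```text
t: 8.3
tool_pos: [0.5206, -0.0522, 0.2527]
orientation: [3.121, 0.36, 0.0]
force: [0.6, -0.5, -0.7]
opening: 0.0005
gripper_force: 0.0
```

```bash
python3 -c "
from plan import *
run(1,('side',),20)"
```

```text
8.3 4 resid deg -3.1
p [-0.227  1.125  1.147] t 8.35 w 0.625 tool [ 0.5204 -0.0528  0.2527] err mm [-0.3 -3.1]
[[-0.015, 0.005], [-0.03, 0.025], [-0.045, 0.045], [-0.06, 0.065], [-0.075, 0.085]]
[[-0.01, 0.02], [-0.02, 0.045], [-0.03, 0.065], [-0.035, 0.085], [-0.045, 0.11]]
[[-0.005, 0.02], [-0.005, 0.04], [-0.01, 0.065], [-0.01, 0.085], [-0.01, 0.105]]
[[-0.0, 0.02], [0.0, 0.04], [0.005, 0.06], [0.005, 0.08], [0.01, 0.1]]
```

Emit:
jog_arm --rows '[[[-0.015, 0.005, 0], [0, 0, 0]], [[-0.03, 0.025, 0], [0, 0, 0]], [[-0.045, 0.045, 0], [0, 0, 0]], [[-0.06, 0.065, 0], [0, 0, 0]], [[-0.075, 0.085, 0], [0, 0, 0]]]'

```text
t: 8.85
tool_pos: [0.51, -0.0721, 0.2526]
orientation: [3.121, 0.36, -0.0]
force: [0.5, 0.3, 0.0]
opening: 0.0001
gripper_force: 0.0
```

Emit:
jog_arm --rows '[[[-0.01, 0.02, 0], [0, 0, 0]], [[-0.02, 0.045, 0], [0, 0, 0]], [[-0.03, 0.065, 0], [0, 0, 0]], [[-0.035, 0.085, 0], [0, 0, 0]], [[-0.045, 0.11, 0], [0, 0, 0]]]'

```text
t: 9.35
tool_pos: [0.5064, -0.0955, 0.2526]
orientation: [-3.121, -0.36, -0.0]
force: [-0.5, 0.2, 0.1]
opening: 0.0008
gripper_force: 0.0
```

```bash
python3 -c "
from plan import *
run(2,('side','scene'),20)"
```

```text
9.35 5 resid deg -0.8
9.4 5 resid deg -0.2
p [-0.228  1.127  1.161] t 9.45 w 0.519 tool [ 0.5063 -0.0958  0.2526] err mm [0.2 3.9]
[[-0.01, 0.04], [-0.01, 0.06], [-0.015, 0.085], [-0.015, 0.105], [-0.015, 0.125]]
[[0.005, 0.02], [0.005, 0.04], [0.01, 0.055], [0.015, 0.075], [0.015, 0.095]]
[[0.01, 0.015], [0.015, 0.035], [0.02, 0.05], [0.03, 0.065], [0.035, 0.08]]
[[0.01, 0.015], [0.015, 0.03], [0.025, 0.045], [0.035, 0.055], [0.045, 0.07]]
```

Emit:
jog_arm --rows '[[[-0.01, 0.04, 0], [0, 0, 0]], [[-0.01, 0.06, 0], [0, 0, 0]], [[-0.015, 0.085, 0], [0, 0, 0]], [[-0.015, 0.105, 0], [0, 0, 0]], [[-0.015, 0.125, 0], [0, 0, 0]]]'

```text
t: 9.95
tool_pos: [0.5093, -0.1206, 0.2526]
orientation: [-3.121, -0.36, 0.0]
force: [0.3, 0.3, -0.4]
opening: 0.0003
gripper_force: 0.0
```

Emit:
jog_arm --rows '[[[0.005, 0.02, 0], [0, 0, 0]], [[0.005, 0.04, 0], [0, 0, 0]], [[0.01, 0.055, 0], [0, 0, 0]], [[0.015, 0.075, 0], [0, 0, 0]], [[0.015, 0.095, 0], [0, 0, 0]]]'

```text
t: 10.45
tool_pos: [0.5166, -0.1382, 0.2526]
orientation: [-3.121, -0.36, -0.0]
force: [0.5, -0.4, 0.7]
opening: 0.0003
gripper_force: 0.0
```

Emit:
jog_arm --rows '[[[0.01, 0.015, 0], [0, 0, 0]], [[0.015, 0.035, 0], [0, 0, 0]], [[0.02, 0.05, 0], [0, 0, 0]], [[0.03, 0.065, 0], [0, 0, 0]], [[0.035, 0.08, 0], [0, 0, 0]]]'

```text
t: 10.95
tool_pos: [0.5271, -0.1522, 0.2526]
orientation: [-3.121, -0.36, -0.0]
force: [0.1, 0.5, 0.3]
opening: 0.0005
gripper_force: 0.0
```

```bash
python3 -c "
from plan import *
run(1,('side','scene'),15)"
```

```text
10.95 5 resid deg -1.2
p [-0.229  1.133  1.184] t 11.0 w 0.386 tool [ 0.5272 -0.1525  0.2526] err mm [0.1 0.6]
[[0.005, 0.015], [0.015, 0.03], [0.025, 0.045], [0.03, 0.055], [0.04, 0.07]]
[[0.01, 0.01], [0.02, 0.02], [0.03, 0.03], [0.04, 0.04], [0.05, 0.05]]
[[0.01, 0.01], [0.02, 0.015], [0.03, 0.025], [0.04, 0.03], [0.05, 0.04]]
```

Emit:
jog_arm --rows '[[[0.005, 0.015, 0], [0, 0, 0]], [[0.015, 0.03, 0], [0, 0, 0]], [[0.025, 0.045, 0], [0, 0, 0]], [[0.03, 0.055, 0], [0, 0, 0]], [[0.04, 0.07, 0], [0, 0, 0]]]'

```text
t: 11.5
tool_pos: [0.538, -0.1639, 0.2526]
orientation: [-3.121, -0.36, 0.0]
force: [0.6, -1.0, 0.0]
opening: 0.0005
gripper_force: 0.0
```

Emit:
jog_arm --rows '[[[0.01, 0.01, 0], [0, 0, 0]], [[0.02, 0.02, 0], [0, 0, 0]], [[0.03, 0.03, 0], [0, 0, 0]], [[0.04, 0.04, 0], [0, 0, 0]], [[0.05, 0.05, 0], [0, 0, 0]]]'

```text
t: 12.0
tool_pos: [0.5501, -0.1714, 0.2526]
orientation: [-3.121, -0.36, 0.0]
force: [0.0, -0.4, -0.4]
opening: 0.0006
gripper_force: 0.0
```

Emit:
jog_arm --rows '[[[0.01, 0.01, -0.05], [0, 0, 0]], [[0.02, 0.015, -0.15], [0, 0, 0]], [[0.02, 0.02, -0.3], [0, 0, 0]], [[0.02, 0.02, -0.4], [0, 0, 0]], [[0.02, 0.02, -0.4], [0, 0, 0]]]'

```text
t: 12.5
tool_pos: [0.5562, -0.1749, 0.3375]
orientation: [3.117, 0.36, 0.01]
force: [0.7, -0.4, 0.8]
opening: 0.0002
gripper_force: 0.0
```

Emit:
jog_arm --rows '[[[-0.1, 0.1, 0], [0, 0, 0]], [[-0.25, 0.25, 0], [0, 0, 0]], [[-0.4, 0.4, 0], [0, 0, 0]], [[-0.55, 0.55, 0], [0, 0, 0]], [[-0.65, 0.65, 0], [0, 0, 0]]]'

```text
t: 13.0
tool_pos: [0.4559, -0.3323, 0.3318]
orientation: [-3.121, -0.358, 0.002]
force: [0.6, 0.1, -0.5]
opening: 0.0002
gripper_force: 0.0
```

```bash
python3 -c "
from plan import *
run(1,('side','scene'),0)
for i in range(78): imaging.read_camera('side')
run(2,('side','scene'),0)
"
```

```text
13.0 5 resid deg -1.1
p [-0.23   1.137  1.198] t 13.05 w 0.24 tool [ 0.4541 -0.3352  0.3317] err mm [-117.8 -155.2]
16.95 5 resid deg -0.3
17.0 5 resid deg -1.2
p [-0.231  1.139  1.203] t 17.05 w 0.034 tool [ 0.4577 -0.3304  0.3326] err mm [-157.2 -151.6]
```

Emit:
jog_arm --rows '[[[-0.1, 0.1, 0], [0, 0, 0]], [[-0.2, 0.2, 0], [0, 0, 0]], [[-0.3, 0.3, 0], [0, 0, 0]], [[-0.3, 0.3, 0], [0, 0, 0]], [[-0.3, 0.3, 0], [0, 0, 0]]]'

```text
t: 17.55
tool_pos: [0.4127, -0.4027, 0.3325]
orientation: [-3.121, -0.358, -0.0]
force: [-0.3, 1.4, -0.1]
opening: 0.0003
gripper_force: 0.0
```

Emit:
jog_arm --rows '[[[0, 0, 0], [0, 0, 0]], [[0, 0, 0], [0, 0, 0]], [[0, 0, 0], [0, 0, 0]], [[0, 0, 0], [0, 0, 0]], [[0, 0, 0], [0, 0, 0]]]'

```text
t: 18.05
tool_pos: [0.4132, -0.4022, 0.3327]
orientation: [3.121, 0.361, 0.0]
force: [0.3, -0.2, -0.6]
opening: 0.0001
gripper_force: 0.0
```

Emit:
jog_arm --rows '[[[0, 0, 0], [0, 0, 0]], [[0, 0, 0], [0, 0, 0]], [[0, 0, 0], [0, 0, 0]], [[0, 0, 0], [0, 0, 0]], [[0, 0, 0], [0, 0, 0]]]'

```text
t: 18.55
tool_pos: [0.4129, -0.4026, 0.3326]
orientation: [-3.121, -0.36, 0.0]
force: [0.1, 0.1, -0.9]
opening: 0.0008
gripper_force: 0.0
```

```bash
python3 -c "
from plan import *
im=[]
for i in range(41):
    c=imaging.read_camera('side')
    if i%20==0: im.append(c); print(robot.read_state()['t'],[ce.round(2).tolist() for k in('blue','green') for ce,_ in blobs(c,k)])
cv2.imwrite('pics/end.png',c['frame'][:,:,::-1])
"
```

```text
18.6 [[232.2, 151.08], [213.04, 385.86], [235.5, 127.16], [261.68, 153.27], [367.9, 184.2]]
19.6 [[232.2, 151.06], [213.08, 385.89], [235.44, 127.13], [261.7, 153.1], [367.87, 184.25]]
20.6 [[232.17, 151.07], [213.04, 385.85], [235.5, 127.16], [261.65, 153.04], [367.94, 184.16]]
```

View pics/end.png

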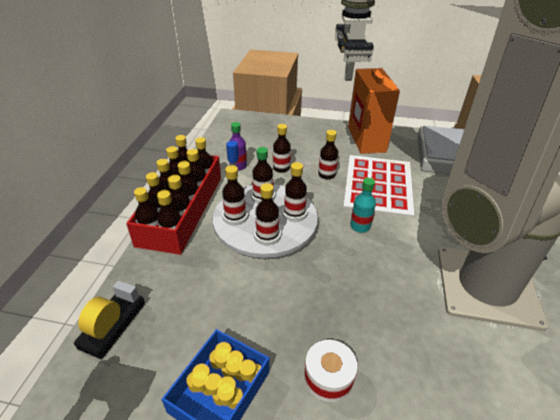

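The disc is at rest: the handle at (232,151) did not move over 2 s. All four bottles stand upright in their pockets, the surroundings are unchanged, and the gripper is clear at (350,60).

```bash
python3 -c "
from plant import robot
print(robot.close_job())"
```

```text
the job is handed in; nothing more can be done
None
```

The job is handed in (no verdict was returned): the turntable coasted at about one turn in 5.5 s, the gripper tracked the green cap for about 6.8 s (5.2 to 12.0 s) within 5 mm at every check, and the disc ran down to rest with all four bottles upright and the gripper clear.

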